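# Clamp a glued bottle stopper in the small bar press with its coarse ring and fine knob

### The arm

A 6-joint arm with a two-finger parallel gripper is mounted at the origin on a cart in front of the work surface, level with it; the furniture and walls round the work are solid. World frame = base frame: x ahead of the robot, y to its left, z up, the work surface at z = 0. Lengths are in m, angles in degrees, forces in N, time in s.
With the tool pointing down it reaches from about 0.375 to 0.9 m from the base axis. Payload 3.1 kg.
Tool frame: the origin (TCP) lies at the very end of the fingers, on their centre line; the grasp point (between the pads) lies 19 mm behind it; x points along the fingers, z is the direction in which the jaws open and shut, and the axes are right-handed (so a half turn about x gives the same grasp; the last joint's range is limited). The gripper opens to 87 mm and grips with 3 to 60 N. Pads are 19 mm wide; open, the fingers measure 117 mm over their backs; the gripper's body (75 mm by 190 mm) begins 51 mm behind the grasp point.
Start: joints at [56.751, 30.224, 82.088, -0, 67.689, -10.227], TCP at [0.244, 0.575, 0.223] pointing down, gripper open.
Joint ranges: [-176.69, 176.69], [-43.24, 126.21], [12.49, 139.97], [-82, 262], [0, 151.66], [-163.58, 163.58]. Speed limits (degrees/s): [159.86, 159.86, 180, 180, 180, 180].

### API

Orientations are given as a 3x3 rotation matrix whose columns are the frame's x, y, z axes.
In Python, from rig import bot gives the robot as it stands.
- The arm moves only by the tool send_rows, never from a script. Its arguments are lists of equal length, an entry for each row: "fingers": the opening, from 0 (shut) to 1 (fully open); "dp": the shift along the world's x, y, z in mm, a list of three; "turn": the turn, a rotation vector about the world's x, y, z in rad, a list of three. In form: {"fingers": [fingers, ...], "dp": [[tx, ty, tz], ...], "turn": [[rx, ry, rz], ...]}. A call has 1 to 10 rows; each row is the pose to reach, as a shift and turn from the pose measured when the call began; what a row does not reach only later rows make up. A row lasts 1/12 s, in which the tool goes at most 41.7 mm and 7.16 degrees, less where a joint would pass 70% of its speed; a pose out of reach is approached as far as the arm can. A call with a gripper value outside its range is refused whole. The fingers move at their own pace and stop on an object; the grip force is fixed at half the most. Time passes only in rows, so rows that repeat a pose let the fingers close. It gives the time, the measured TCP pose, the force and the opening at its end, in the units of the state.
- bot.read_state(): the state, without advancing time (a new reading comes with each control period).
- bot.capture(name): name is "side" or "top" or "wrist"; returns a dict with "img" (480x640x3 uint8, blue, green, red), "z_map" (480x640 float32, m along the optical axis (not along the pixel's ray), 0 where there is no reading), "mtx" (3x3 intrinsics, pixels), "origin" and "orientation" of the camera in the world; the wrist camera has in their place "hand_eye" (4x4, takes a point from camera to tool coordinates, whose origin is the TCP and whose axes are the tool frame's). Camera axes: x right, y up, looking along -z (the intrinsics and any distortion apply to the point x, -y, -z); pixel columns grow to the right and rows downward; lengths in m; the calibration is good to about 2 mm. The wrist camera is an equidistant fisheye: a pixel r from the principal point sees the ray r / f radians off the axis. A picture is of the moment at which its call begins: read the wrist's pose just before it.
- bot.hand_in(): hands the job in, once; it reports no verdict.
The state is a dict: "time_s": time; "joint_positions": joint angles; "qvel": joint speeds; "tau": joint torques, N m; "position": TCP position; "tcp_rot": TCP orientation; "force": force on the tool from outside, world axes, zero at the start; "moment": the same for the moment, N m; "opening": opening from 0.0 (shut) to 1.0 (fully open).
Only numpy, scipy, OpenCV 4.12 (cv2) and the standard library are available. Lean on these libraries where they do the work, as an engineer would, in place of code of your own. Each camera call takes 0.05 s, during which the arm holds its last target.

### The job

The plug of the bottle stopper in the small bar press has just been glued into its head and must be held down while it sets. Turn the big black outer ring clockwise to lower the press head until the steel pad disc hangs about 12 mm (10 to 15) above the stopper, then use only the small brass inner knob to bring its rubber facing down onto the stopper and press gently with about 10 N, feeling the knob stiffen; more than 22 N would squeeze the glue out. Let go and leave it clamped, with the stopper upright and the other things undisturbed.

Things in the scene. Friction and masses are not known exactly. Their poses are not given: they have to be found in the camera images.
- press: Base of the bar press, fixed to the stand: grey plate 190 x 120 mm, 14 thick, with a round steel column (166 tall) 104 mm along its own +x. Origin: on the stand's top under the vertical spindle axis, z up. The stopper stands on a rubber disc (68 mm across, top at z 18) on this axis. A grey head with overhead arm (50 wide, reaching 31 mm past the spindle axis to -x) rides on the column.
- ring_top (a point): Centre of the top face of the black outer ring, on the spindle axis above the head's arm. The ring is round, knurled, 62 mm diameter, 23 mm tall below this point, the arm 5 mm lower still; grip it from above at any angle. Ring, inner knob and pad all ride on the head and sink with it as the ring is turned: the hand must follow down.
- knob_top (a point): Centre of the top face of the brass inner knob, on the spindle axis, 29 mm above ring_top. The knob is round, knurled, 26 mm diameter, and reaches from this height to 27 mm below it, above the ring; grip it from above at any angle. Turning it does not move the head.
- coarse (a joint): Angle of the outer ring, rad, 0 to 3.0; grows when turned clockwise seen from above. Each rad lowers the whole head by 10 mm. Starts somewhere from 0 to 0.8. It stays where it is left; turning it takes about 0.45 N m.
- fine (a joint): Angle of the inner knob, rad, 0 to 3.6; grows when turned clockwise seen from above; starts at 0. Each rad lowers the pad by 5 mm against the head. It stays where it is left. Turning it free takes about 0.12 N m, and while it presses the stopper another 0.005 N m for each newton of pressing force (40 N for each rad past first touch).
- disc_rest (a point): Point fixed to the head, on the spindle axis: where the underside of the pad's steel disc hangs while the inner knob is at 0 (z up). It sinks with the outer ring only, starting 20 to 28 mm above the stopper's top.
- pad: Sprung pad under the head: steel disc 34 mm across and 12 thick, carrying a black rubber facing 29 mm across. Origin on the spindle axis, 10 mm above the disc's underside. The facing sticks out below the disc by 2 to 8 mm, differently each time and not measured: first touch must be felt. Once it touches, the spring gives 1 mm for each 8 N.
- stopper: Steel bottle stopper standing on its round head: head 33 mm diameter and 18 tall, plug 20 mm diameter above it, 48 mm tall in all, about 60 g, loose, on the press's rubber disc under the pad. Origin: centre of its underside, z up. The plug's top, which the pad presses, is 48 mm above it.
- wine_bottle: Wine bottle, 74 mm across, 299 tall, standing (mm); bystander, origin at the centre of its underside
- bowls: Stack of white bowls, 157 across, 128 tall (mm); bystander, origin at the centre of its underside
- plates: Stack of white plates, 153 across, 46 tall (mm); bystander, origin at the centre of its underside
- tumbler: Clear glass tumbler, upside down, 68 across, 102 tall (mm); bystander, origin at the centre of its underside
- spare_bitters: Second small dasher bottle with a black cap, 47 across, 138 tall (mm); bystander, origin at the centre of its underside
- jigger: Steel double jigger, 41 across, 97 tall (mm); bystander, origin at the centre of its underside
Not all that is in view belongs to the job. Of the things like the stopper, leave any that is turquoise; of the rest the smaller one is meant.

How it is judged (in metres and radians):
On the way, in this order (a step that is already met when the one before it is completed fails the run):
1. the outer ring has brought the pad's disc to 9 to 16 mm above the stopper, not pressing, with the inner knob still unturned (z of disc_rest in the frame of stopper between 0.057 and 0.064 m and contact force between pad and stopper below 0.1 N and value of joint fine below 0.08 rad), for 0.2 s.
2. the inner knob has brought the pad to bear on the stopper with 5 to 16 N (contact force between pad and stopper between 5 and 16 N and z of disc_rest in the frame of stopper above 0.0565 m), for 0.3 s.
At the end, for the whole second after the job is handed in: The pad bears on the stopper with 5 to 16 N, the last gap closed by the inner knob (the disc's rest point on the head still 8.5 to 16.5 mm above the stopper); the stopper stands upright (within 3 degrees) and still, within 12 mm of the spindle axis (all of step 2 and z of disc_rest in the frame of stopper below 0.0645 m and angle between stopper's own z axis and vertical below 0.05 rad and horizontal distance between stopper and press below 0.012 m and linear speed of stopper below 0.02 m/s); the robot touches nothing.
It fails at once if the pad presses the stopper with more than 22 N (contact force between pad and stopper above 22 N).
It fails at once if the outer ring runs the head so low that the disc's rest point comes within 8 mm of the stopper (z of disc_rest in the frame of stopper below 0.056 m).
It fails at once if a bystander is moved by more than 40 mm (distance of any of wine_bottle, tumbler, spare_bitters, jigger from where it was at the start of the episode above 0.04 m).
It also fails if it takes over 72 s, if anything falls off the work surface, if the arm or the gripper's body presses on something with over 40 N, if the wrist force passes 120 N, or if a joint passes its speed limit or range.

## Working session

There is one attempt and no reset: what is moved stays moved. The work goes in short steps, Python scripts to look and compute and a tool call to move; the robot and the scene stay as the last step left them, time stands still between calls to the robot, and variables do not carry over. Pictures are saved under pics/ and viewed, and the job is handed in when it is done.

Besides the shell and the picture viewer there is one more tool, called after "Emit:" by a JSON object that holds its "name" and its "arguments", one argument or row to a line. send_rows: Moves the arm, as the interface text tells. Its arguments: {"type":"object","properties":{"fingers":{"type":"array","items":{"type":"number"}},"dp":{"type":"array","items":{"type":"array","items":{"type":"number"}}},"turn":{"type":"array","items":{"type":"array","items":{"type":"number"}}}},"required":["fingers","dp","turn"]}

```bash
ls; mkdir -p pics
python3 - <<'E'
from rig import bot
import cv2, numpy as np
s=bot.read_state(); print(s)
for n in ("side","top","wrist"):
    c=bot.capture(n); cv2.imwrite(f"pics/{n}0.png",c["img"])
    print(n,c["mtx"],c.get("origin"),c.get("orientation"),c.get("hand_eye"),[k for k in c])
E
```

```text
pics
{'time_s': 0.0, 'joint_positions': array([ 5.67532185e+01,  3.02781730e+01,  8.21574771e+01, -8.52526335e-05,
        6.76878437e+01, -1.02276696e+01]), 'qvel': array([-5.50861185e-03, -1.34553511e-01,  4.23434535e-02,  1.81484181e-02,
        5.80095852e-05, -4.04762623e-02]), 'tau': array([ 2.11182356e-03, -4.40043569e+01, -1.76598179e+01,  6.34609186e-02,
        5.80586703e-02, -1.72870095e-04]), 'position': array([0.24396584, 0.57461834, 0.22157407]), 'tcp_rot': array([[-1.18052248e-03, -9.20374464e-01,  3.91036382e-01],
       [-1.80332743e-03,  3.91037978e-01,  9.20372776e-01],
       [-9.99997677e-01,  3.81354122e-04, -2.12136564e-03]]), 'force': array([-0.31842967,  0.78764829,  0.12017434]), 'moment': array([ 0.03279737, -0.0112241 ,  0.03246213]), 'opening': 1.0012798579936415}
side [[541.97989568   0.         322.72676177]
 [  0.         541.97989568 247.76355876]
 [  0.           0.           1.        ]] [0.47686537 0.92820872 0.48389652] [[-0.99310024  0.05822895 -0.10179051]
 [-0.11496186 -0.31210064  0.94306785]
 [ 0.02314497  0.94826293  0.31664133]] None ['img', 'z_map', 'mtx', 'origin', 'orientation']
top [[529.22823882   0.         316.10686588]
 [  0.         529.22823882 251.25377958]
 [  0.           0.           1.        ]] [ 0.436789   -0.02523274  1.25269366] [[-0.01113961  0.99223916 -0.12384412]
 [-0.99986094 -0.00951587  0.01369501]
 [ 0.01241025  0.12397945  0.99220718]] None ['img', 'z_map', 'mtx', 'origin', 'orientation']
wrist [[371.64829954   0.         317.80487218]
 [  0.         371.64829954 235.65701872]
 [  0.           0.           1.        ]] None None [[ 1.56102776e-03  2.98852791e-01 -9.54297947e-01 -1.63006202e-01]
 [ 7.11400116e-04  9.54298537e-01  2.98854140e-01  8.18314424e-02]
 [ 9.99998529e-01 -1.14540728e-03  1.27708260e-03  2.92853531e-04]
 [ 0.00000000e+00  0.00000000e+00  0.00000000e+00  1.00000000e+00]] ['img', 'z_map', 'mtx', 'hand_eye']
```

View pics/side0.png

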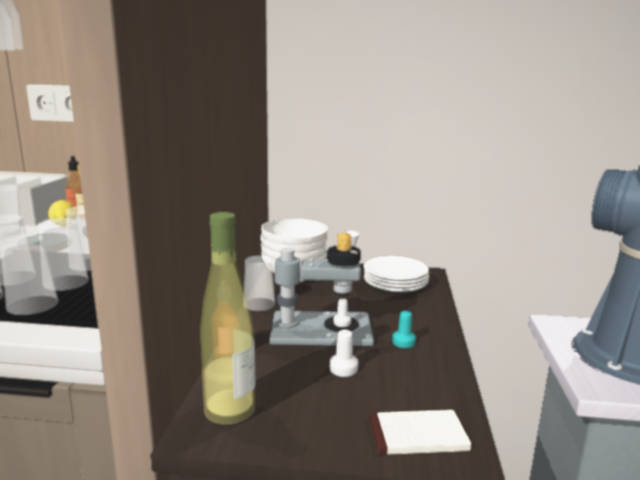

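View pics/top0.png

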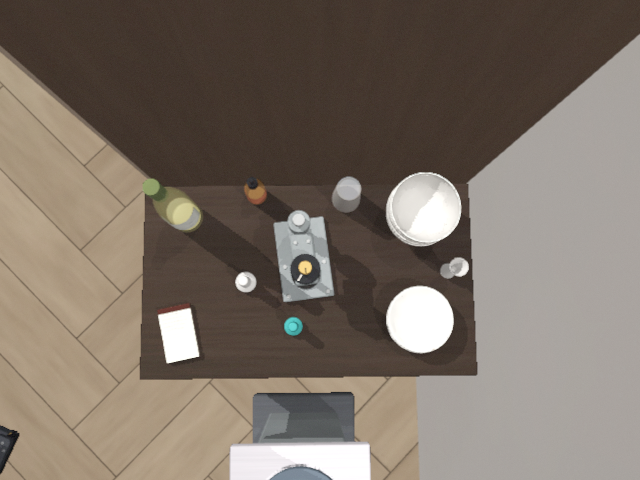

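View pics/wrist0.png

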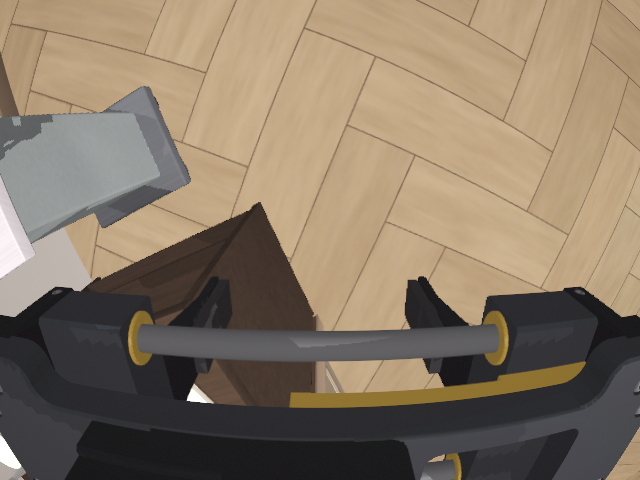

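The side view shows three stopper-like things: a steel one on the press disc at (342,313), a bigger steel one in front of it at (344,355), and a turquoise one at (404,330). The top view shows the ring and knob at (305,268). The steel stopper in the press is the smaller of the two, so I'll check that with a crop and sizes.

```bash
cat > h.py <<'E'
import numpy as np, cv2
from rig import bot
def cast(c,uv,z=None,d=None):
    M=c["mtx"];u,v=uv
    r=np.array([(u-M[0,2])/M[0,0],-(v-M[1,2])/M[1,1],-1.0])
    R=c["orientation"];o=c["origin"];w=R@r
    if d is not None: return o+w*d
    return o+w*(z-o[2])/w[2]
def pts(c):
    M=c["mtx"];h,w=c["z_map"].shape
    u,v=np.meshgrid(np.arange(w),np.arange(h));d=c["z_map"]
    P=np.stack([(u-M[0,2])/M[0,0]*d,-(v-M[1,2])/M[1,1]*d,-d],-1)
    return P@c["orientation"].T+c["origin"]
def proj(c,p):
    q=c["orientation"].T@(np.asarray(p)-c["origin"]);M=c["mtx"]
    return M[0,0]*q[0]/-q[2]+M[0,2], M[1,1]*-q[1]/-q[2]+M[1,2]
E
python3 - <<'E'
from h import *
c=bot.capture("side"); t=bot.capture("top")
cv2.imwrite("pics/sc.png",cv2.resize(c["img"][215:385,255:425],None,fx=3.5,fy=3.5,interpolation=cv2.INTER_CUBIC))
cv2.imwrite("pics/tc.png",cv2.resize(t["img"][195:345,225:375],None,fx=4,fy=4,interpolation=cv2.INTER_CUBIC))
P=pts(t);S=pts(c)
h=cv2.cvtColor(t["img"],cv2.COLOR_BGR2HSV)
m=(h[...,0]>10)&(h[...,0]<30)&(h[...,1]>120)&(h[...,2]>120)
m[:255]=0;m[285:]=0;m[:,290:]&=True;m[:,:285]=0;m[:,325:]=0
print("brass top",m.sum(),np.median(P[m],0),P[m].min(0),P[m].max(0), [a.mean() for a in np.nonzero(m)])
b=(h[...,2]<60);b[:250]=0;b[292:]=0;b[:,:288]=0;b[:,325:]=0
b&=(P[...,2]>0.1)
print("ring",b.sum(),np.percentile(P[b],[2,50,98],axis=0),[a.mean() for a in np.nonzero(b)])
for name,(u,v) in dict(instop=(342,313),big=(344,350),turq=(404,325),pad=(343,286)).items():
    print(name,S[v,u])
for uv in [(246,282),(293,326),(299,218),(305,240)]: print(uv,P[uv[1],uv[0]])
E
```

```text
brass top 11 [ 0.52549947 -0.01902913  0.19288404] [ 0.52373449 -0.02918916  0.18330085] [ 0.53303423 -0.00905398  0.19928682] [np.float64(272.45454545454544), np.float64(306.09090909090907)]
ring 101 [[ 0.50676111 -0.04355779  0.16295074]
 [ 0.52315785 -0.02920383  0.16801652]
 [ 0.53776155  0.00800419  0.17206597]] [np.float64(274.8712871287129), np.float64(309.44554455445547)]
instop [ 0.5379946  -0.00681762  0.04191488]
big [0.52292187 0.1384416  0.04435284]
turq [0.42232172 0.0270083  0.04275234]
pad [ 0.53786935 -0.00431451  0.09825477]
(246, 282) [0.51654835 0.11538248 0.07287531]
(293, 326) [0.41814658 0.01168068 0.06141689]
(299, 218) [ 0.64236972 -0.00536713  0.1674162 ]
(305, 240) [ 0.60007595 -0.01726212  0.13938989]
```

View pics/sc.png

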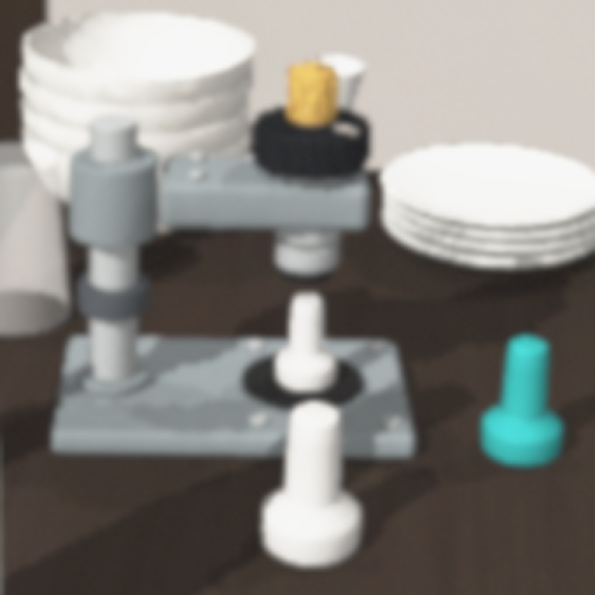

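View pics/tc.png

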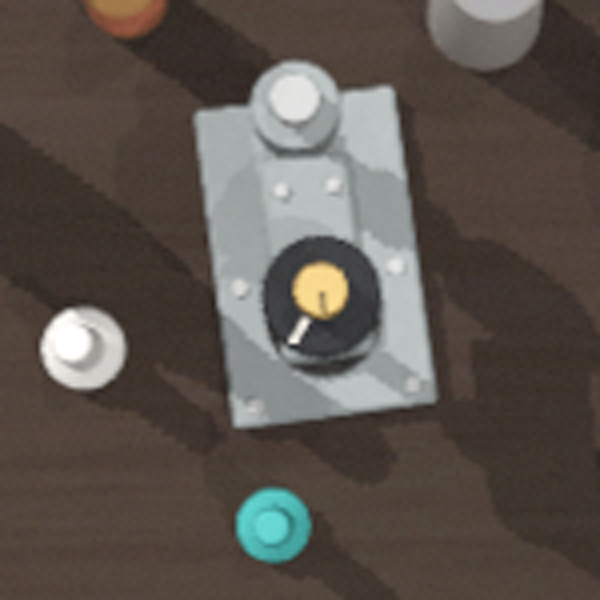

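The crop confirms it. The stopper on the press disc (crop (306,340)) is smaller than the loose steel one (crop (312,480)), and the turquoise one (crop (523,400)) stays out of it. The ring carries a white mark and the knob a dark one. Next I'll measure the axis, the heights and the gap.

```bash
cat > meas.py <<'E'
from h import *
def run():
    c=bot.capture("side"); t=bot.capture("top")
    P=pts(t);S=pts(c)
    h=cv2.cvtColor(t["img"],cv2.COLOR_BGR2HSV)
    m=np.zeros(h.shape[:2],bool); m[258:280,295:316]=1
    m&=(h[...,0]>10)&(h[...,0]<35)&(h[...,1]>70)&(h[...,2]>110)
    v,u=np.nonzero(m)
    print("brass px",m.sum(),u.mean(),v.mean(),"depth med",np.median(P[m],0), np.percentile(P[m][:,2],[10,50,90]))
    return c,t,P,S
if __name__=="__main__":
    c,t,P,S=run()
    print("top z_map col306 rows 250-290:",np.round(P[250:290,306,2],3))
    print("top row 268 x:",np.round(P[268,285:326,2],3))
    print("side gray col 342"); g=cv2.cvtColor(c["img"],cv2.COLOR_BGR2GRAY)
    for u in (341,343): print(g[240:325,u].tolist()); print(np.round(S[240:325,u,2]*1000).astype(int).tolist())
    h=cv2.cvtColor(c["img"],cv2.COLOR_BGR2HSV)
    m=np.zeros(g.shape,bool); m[225:258,330:362]=1
    m&=(h[...,0]>10)&(h[...,0]<35)&(h[...,1]>100)&(h[...,2]>90)
    v,u=np.nonzero(m); print("side brass",m.sum(),u.min(),u.max(),v.min(),v.max(),u.mean(),v.mean(),np.median(S[m],0))
E
python3 meas.py
```

```text
brass px 161 304.7329192546584 266.90683229813664 depth med [ 0.53724248 -0.01714579  0.19623432] [0.16957006 0.19623432 0.19874614]
top z_map col306 rows 250-290: [0.136 0.141 0.142 0.14  0.167 0.167 0.165 0.167 0.171 0.167 0.169 0.193
 0.196 0.197 0.196 0.194 0.195 0.194 0.195 0.197 0.2   0.197 0.203 0.199
 0.186 0.165 0.17  0.167 0.17  0.168 0.167 0.167 0.168 0.168 0.145 0.02
 0.017 0.021 0.02  0.012]
top row 268 x: [0.018 0.016 0.015 0.013 0.017 0.163 0.168 0.168 0.168 0.165 0.171 0.169
 0.166 0.165 0.201 0.199 0.196 0.197 0.198 0.196 0.194 0.195 0.199 0.199
 0.198 0.196 0.195 0.169 0.167 0.168 0.172 0.165 0.167 0.169 0.167 0.165
 0.017 0.02  0.013 0.012 0.013]
side gray col 342
[189, 189, 190, 189, 188, 189, 191, 191, 186, 170, 133, 87, 54, 49, 50, 50, 46, 46, 45, 45, 44, 44, 43, 43, 47, 67, 91, 111, 133, 154, 162, 162, 159, 159, 157, 156, 154, 150, 143, 132, 128, 136, 156, 175, 173, 160, 169, 189, 198, 198, 195, 184, 154, 109, 69, 54, 58, 73, 122, 182, 220, 235, 241, 243, 242, 241, 240, 240, 240, 240, 240, 240, 241, 241, 241, 242, 243, 244, 245, 245, 245, 244, 241, 237, 233]
[1
[... 579 characters left out ...]
7, 180, 173, 158, 162, 180, 189, 188, 184, 174, 148, 105, 66, 51, 57, 74, 124, 183, 218, 230, 236, 237, 236, 234, 231, 230, 230, 230, 231, 231, 231, 232, 232, 233, 237, 242, 244, 244, 244, 242, 237, 231, 226]
[188, 187, 184, 183, 180, 179, 177, 174, 172, 171, 168, 166, 168, 167, 167, 166, 164, 163, 159, 159, 157, 155, 153, 150, 148, 146, 141, 138, 136, 135, 134, 133, 131, 129, 126, 124, 122, 122, 118, 116, 112, 111, 109, 106, 103, 100, 99, 98, 96, 94, 91, 91, 87, 84, 82, 81, -1, 0, 1, 65, 66, 65, 65, 61, 60, 59, 56, 55, 51, 50, 49, 45, 43, 43, 39, 39, 36, 34, 34, 32, 31, 30, 28, 24, 24]
side brass 222 336 351 233 250 343.64414414414415 242.12612612612614 [ 0.53970748 -0.00674526  0.18314447]
```

Run:
```python
from h import *
t=bot.capture("top");P=pts(t)
for nm,lo,hi in (("knob",.190,.206),("ring+knob",.160,.206)):
    m=(P[...,2]>lo)&(P[...,2]<hi)
    m[:250]=0;m[290:]=0;m[:,:285]=0;m[:,330:]=0
    n,lab,st,cen=cv2.connectedComponentsWithStats(m.astype(np.uint8))
    i=1+np.argmax(st[1:,4]); mm=lab==i
    (cx,cy),r=cv2.minEnclosingCircle(np.argwhere(mm)[:,::-1].astype(np.float32))
    z=.197 if nm=="knob" else .168
    print(nm,st[i],cen[i],cast(t,cen[i],z),"circ",cx,cy,r,cast(t,(cx,cy),z), "med z",np.median(P[mm][:,2]))
m=(P[...,2]>.155)&(P[...,2]<.18); m[:200]=0;m[235:]=0;m[:,:280]=0;m[:,320:]=0
v,u=np.nonzero(m);print("column top",m.sum(),u.mean(),v.mean(),cast(t,(u.mean(),v.mean()),.166),np.median(P[m],0))
# side: rows -> z at front of disc
c=bot.capture("side")
ax=np.array([.5385,-.018]);d=c["origin"][:2]-ax;d/=np.linalg.norm(d)
def zrow(u,v,r):
    M=c["mtx"];w=c["orientation"]@np.array([(u-M[0,2])/M[0,0],-(v-M[1,2])/M[1,1],-1.]);o=c["origin"]
    n=np.array([d[0],d[1],0]);k=((np.append(ax+d*r,0)-o)@n)/(w@n);return (o+w*k)
for v in (291,292,292.5,293,294,295,296): print(v,zrow(342.5,v,.017),zrow(342.5,v,.0145)[2])
for v in (297,298,299): print("stopper top back edge",v,zrow(342.5,v,-.010))
# stopper axis: white columns
g=cv2.cvtColor(c["img"],cv2.COLOR_BGR2GRAY)
for row,lo,hi in((305,325,360),(287,325,365),(320,325,362)): print(row,g[row,lo:hi].tolist())
print(proj(c,(.5385,-.018,.05)))
```

```text
knob [299 261  13  13 133] [305.15789474 267.16541353] [ 0.53666024 -0.01752133  0.197     ] circ 305.11627197265625 267.2209167480469 6.507139205932617 [ 0.53654949 -0.01743705  0.197     ] med z 0.1969110216964467
ring+knob [290 254  31  30 715] [305.23636364 268.54405594] [ 0.53655533 -0.01744644  0.168     ] circ 305.1797180175781 268.6441345214844 15.261828422546387 [ 0.53634992 -0.01732819  0.168     ] med z 0.1681553461336196
column top 122 298.6967213114754 219.78688524590163 [ 0.63886092 -0.00468239  0.166     ] [ 0.63865466 -0.00525273  0.16596929]
291 [ 0.53822985 -0.00098157  0.089555  ] 0.08849632134762414
292 [ 0.53816019 -0.00098611  0.08754303] 0.08647895715564063
292.5 [ 0.53812532 -0.00098838  0.0865361 ] 0.08546932216124603
293 [ 0.53809043 -0.00099065  0.08552854] 0.08445905110082003
294 [ 0.53802059 -0.0009952   0.0835115 ] 0.08243659837604322
295 [ 0.53795066 -0.00099976  0.08149192] 0.08041159416206234
296 [ 0.53788064 -0.00100432  0.07946978] 0.07838403362746177
stopper top back edge 297 [ 0.53957761 -0.027951    0.06566028]
stopper top back edge 298 [ 0.53950538 -0.0279557   0.06357426]
stopper top back edge 299 [ 0.53943305 -0.02796041  0.06148559]
305 [59, 58, 55, 53, 50, 49, 47, 47, 48, 48, 50, 64, 119, 190, 230, 240, 241, 239, 234, 221, 199, 163, 117, 72, 51, 48, 48, 48, 48, 47, 46, 46, 47, 46, 47]
287 [57, 56, 55, 56, 55, 56, 57, 71, 112, 157, 184, 195, 200, 201, 198, 194, 189, 184, 180, 175, 171, 166, 159, 147, 132, 116, 95, 73, 59, 53, 53, 51, 52, 52, 51, 51, 52, 52, 52, 53]
320 [107, 79, 63, 55, 53, 53, 54, 74, 137, 208, 235, 242, 244, 244, 245, 245, 245, 245, 244, 243, 240, 236, 227, 214, 183, 140, 92, 56, 44, 50, 65, 83, 107, 135, 157, 167, 171]
(np.float64(342.358331243913), np.float64(306.64185769908534))
```

Spindle axis at (0.5365, -0.0174), ring_top z ≈ 0.168 and knob_top z ≈ 0.197, which are 29 mm apart as specified. The column is 103 mm from the axis. The disc-to-stopper gap is about 22 mm (20 to 28 expected), so the ring needs about 1 rad. I'm moving above the ring now, turning the jaws to about 100°.

Emit:
{"name": "send_rows", "arguments": {
  "fingers": [1, 1, 1, 1, 1, 1, 1, 1, 1, 1],
  "dp": [
    [15, -30, 8],
    [30, -60, 16],
    [45, -90, 24],
    [60, -120, 32],
    [75, -150, 40],
    [90, -180, 40],
    [105, -210, 40],
    [120, -240, 40],
    [135, -270, 40],
    [150, -300, 40]
  ],
  "turn": [
    [0, 0, 0.03],
    [0, 0, 0.06],
    [0, 0, 0.09],
    [0, 0, 0.12],
    [0, 0, 0.15],
    [0, 0, 0.18],
    [0, 0, 0.21],
    [0, 0, 0.24],
    [0, 0, 0.27],
    [0, 0, 0.3]
  ]
}}

```text
time_s: 1.28
position: [0.3949, 0.2737, 0.2628]
tcp_rot: [[0.001, -0.995, 0.1], [0.0, 0.1, 0.995], [-1.0, -0.001, 0.0]]
force: [0.7, 0.5, 0.1]
opening: 0.998
```

Emit:
{"name": "send_rows", "arguments": {
  "fingers": [1, 1, 1, 1, 1, 1, 1, 1, 1, 1],
  "dp": [
    [15, -32, 0],
    [31, -64, 0],
    [47, -96, 0],
    [63, -128, 0],
    [79, -160, 0],
    [94, -192, 0],
    [110, -224, 0],
    [126, -256, 0],
    [141.6, -291, -5],
    [141.6, -291, -10]
  ],
  "turn": [
    [0, 0, 0.03],
    [0, 0, 0.06],
    [0, 0, 0.09],
    [0, 0, 0.12],
    [0, 0, 0.15],
    [0, 0, 0.18],
    [0, 0, 0.21],
    [0, 0, 0.24],
    [0, 0, 0.28],
    [0, 0, 0.28]
  ]
}}

```text
time_s: 2.12
position: [0.5409, -0.0238, 0.2534]
tcp_rot: [[0.007, -0.985, -0.175], [-0.004, -0.175, 0.985], [-1.0, -0.006, -0.005]]
force: [0.2, -0.1, 0.6]
opening: 1.0
```

Run:
```python
from h import *
s=bot.read_state(); print(s["position"],s["joint_positions"],s["tau"],s["moment"],s["force"]); print(s["tcp_rot"])
w=bot.capture("wrist"); cv2.imwrite("pics/w1.png",w["img"])
c=bot.capture("side"); cv2.imwrite("pics/s1.png",c["img"][150:400,200:500])
```

```text
[ 0.54087054 -0.02383351  0.25339233] [ -14.27384199   21.48448563   92.32177056   -0.15275928   65.747731
 -114.2870809 ] [ -1.19662251 -36.21686339 -17.08627224  -0.25174323   0.24212784
  -0.50540088] [ 0.05849159 -0.03892934 -0.02913237] [ 0.2388014  -0.13526934  0.60956906]
[[ 0.00694592 -0.9845571  -0.17492592]
 [-0.0042754  -0.17495778  0.98456665]
 [-0.99996674 -0.00609085 -0.00542462]]
```

View pics/w1.png

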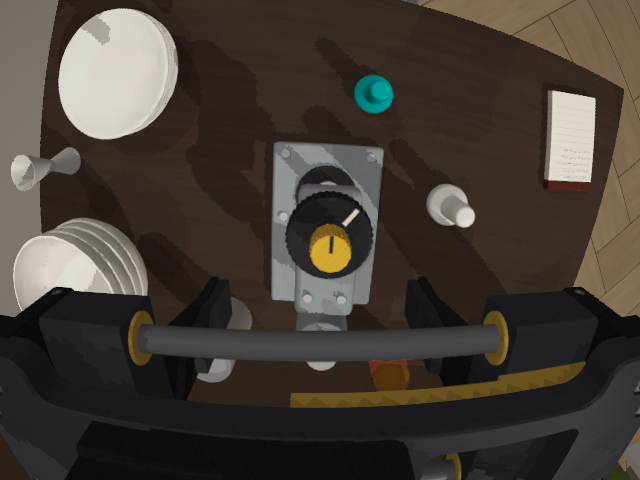

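View pics/s1.png

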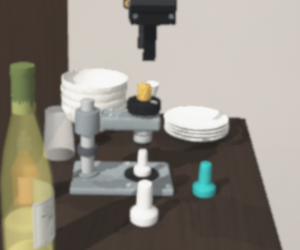

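The wrist view shows the knob top at about (331,245) and the ring centred near (330,235), between the fingers. I'll cross-check the axis from this camera.

```bash
cat >> h.py <<'E'
def wcast(w,s,uv,z):
    M=w["mtx"];a=np.array([uv[0]-M[0,2],-(uv[1]-M[1,2])]);r=np.hypot(*a);th=r/M[0,0]
    d=np.array([a[0]/r*np.sin(th),a[1]/r*np.sin(th),-np.cos(th)])
    H=w["hand_eye"];R=s["tcp_rot"];o=s["position"]+R@H[:3,3];v=R@(H[:3,:3]@d)
    return o+v*(z-o[2])/v[2]
E
python3 - <<'E'
from h import *
s=bot.read_state();w=bot.capture("wrist")
cv2.imwrite("pics/w2.png",cv2.resize(w["img"][180:290,270:390],None,fx=5,fy=5,interpolation=cv2.INTER_CUBIC))
g=w["img"].max(2)
print(s["position"],s["qvel"])
# knob top outline: brighter brass
h=cv2.cvtColor(w["img"],cv2.COLOR_BGR2HSV)
m=((h[...,0]>12)&(h[...,0]<32)&(h[...,1]>120)&(h[...,2]>80)).astype(np.uint8);m[:200]=0;m[285:]=0;m[:,:290]=0;m[:,370:]=0
v,u=np.nonzero(m);print(u.min(),u.max(),v.min(),v.max())
b=((h[...,2]<75)).astype(np.uint8)
for uv in ((330,245),(331,248),(331,251)): print(uv,wcast(w,s,uv,.197))
# ring outline at ring top
for uv in ((286,235),(373,235)): print(uv,wcast(w,s,uv,.166))
E
```

```text
[ 0.53618197 -0.01847989  0.25184071] [ 2.59959461 -1.47279301  1.50929707  0.54292249  1.07233491  0.31646836]
299 341 230 279
(330, 245) [ 0.52725549 -0.01272182  0.197     ]
(331, 248) [ 0.52907979 -0.01174318  0.197     ]
(331, 251) [ 0.53102361 -0.01137239  0.197     ]
(286, 235) [ 0.53556474 -0.04159283  0.166     ]
(373, 235) [0.52476884 0.01879184 0.166     ]
```

View pics/w2.png

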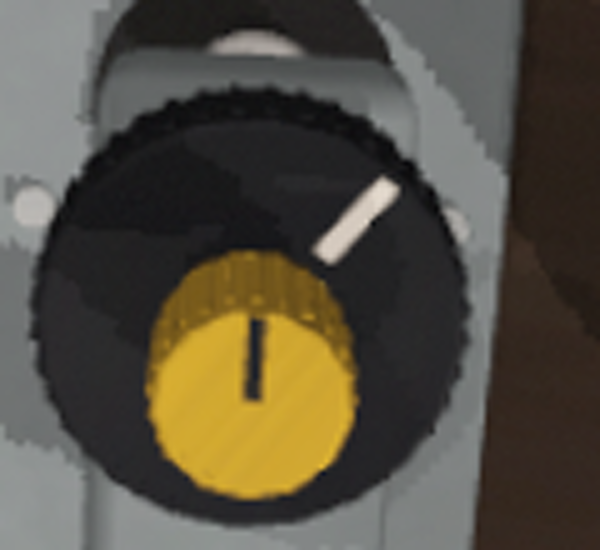

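The knob top centre is at crop (252,404), which is pixel (320.4,260.8). The ring top's left and right edges are at about crop x 33 to 468. I'll recompute with those.

Run:
```python
from h import *
s=bot.read_state();w=bot.capture("wrist")
print(s["position"],s["tcp_rot"].round(4),s["qvel"].round(2))
h=cv2.cvtColor(w["img"],cv2.COLOR_BGR2HSV)
m=((h[...,0]>12)&(h[...,0]<32)&(h[...,1]>120)&(h[...,2]>165)).astype(np.uint8);m[:200]=0;m[285:]=0;m[:,:295]=0;m[:,350:]=0
m=cv2.morphologyEx(m,cv2.MORPH_CLOSE,np.ones((5,5),np.uint8))
n,lab,st,cen=cv2.connectedComponentsWithStats(m);i=1+np.argmax(st[1:,4]);print(st[i],cen[i])
k=st[i][:2]+st[i][2:4]/2-.5
print("knob top",wcast(w,s,cen[i],.197),wcast(w,s,k,.197))
for dx in (-.5,.5): 
    uv=(k[0]+dx*st[i][2],k[1]); print(wcast(w,s,uv,.197))
t=bot.capture("top");P=pts(t)
m=(P[...,2]>.190)&(P[...,2]<.206);m[:250]=0;m[290:]=0;m[:,:285]=0;m[:,330:]=0
print("top view vis",m.sum())
```

```text
[ 0.53564229 -0.01720763  0.25218666] [[-0.0016 -0.9842 -0.1773]
 [ 0.0014 -0.1773  0.9842]
 [-1.      0.0013  0.0017]] [ 1.87 -0.99  0.64  0.03  0.08 -0.1 ]
[ 298  243   40   37 1127] [317.98136646 260.70984916]
knob top [ 0.53841007 -0.01689721  0.197     ] [ 0.53865673 -0.01716047  0.197     ]
[ 0.54091182 -0.02955847  0.197     ]
[ 0.53643412 -0.00475629  0.197     ]
top view vis 0
```

The wrist camera gives (0.5385, -0.017) against (0.5365, -0.0174) from the top camera, so they agree to 2 mm. I'll use x = 0.5375 and descend to TCP z = 0.147.

Emit:
{"name": "send_rows", "arguments": {
  "fingers": [1, 1, 1, 1, 1, 1, 1, 1, 1, 1],
  "dp": [
    [1.9, 0, 0],
    [1.9, 0, -10],
    [1.9, 0, -25],
    [1.9, 0, -40],
    [1.9, 0, -55],
    [1.9, 0, -70],
    [1.9, 0, -85],
    [1.9, 0, -95],
    [1.9, 0, -105],
    [1.9, 0, -105]
  ],
  "turn": [
    [0, 0, 0],
    [0, 0, 0],
    [0, 0, 0],
    [0, 0, 0],
    [0, 0, 0],
    [0, 0, 0],
    [0, 0, 0],
    [0, 0, 0],
    [0, 0, 0],
    [0, 0, 0]
  ]
}}

```text
time_s: 3.2
position: [0.5362, -0.0154, 0.1459]
tcp_rot: [[-0.004, -0.984, -0.18], [0.002, -0.18, 0.984], [-1.0, 0.004, 0.003]]
force: [-0.8, 0.5, 0.5]
opening: 0.997
```

Run:
```python
from h import *
s=bot.read_state(); print(s["position"],s["moment"],s["force"],s["tau"][5])
w=bot.capture("wrist"); cv2.imwrite("pics/w3.png",w["img"])
s=bot.read_state(); print(s["position"],s["moment"],s["force"],s["tau"][5])
```

```text
[ 0.53617622 -0.01536006  0.14587916] [ 0.06354052 -0.00015459 -0.01568881] [-0.82438557  0.51792169  0.48152805] -0.0021941986778983846
[ 0.53685558 -0.01562075  0.14690342] [ 0.06578911  0.08116841 -0.01947072] [0.27932741 0.93791421 1.22965997] 0.0005572402733378112
```

View pics/w3.png

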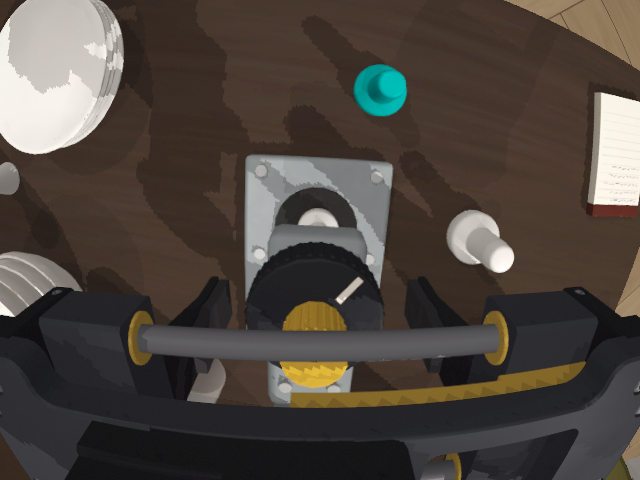

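The ring sits between the open fingers (pixels 247 to 383, with the fingers at 230 and 407) and nothing is touching. I'll centre slightly and close.

Emit:
{"name": "send_rows", "arguments": {
  "fingers": [1, 0.6, 0.4, 0, 0, 0, 0, 0],
  "dp": [
    [0.5, -1.5, 0],
    [0.5, -1.5, 0],
    [0.5, -1.5, 0],
    [0.5, -1.5, 0],
    [0.5, -1.5, 0],
    [0.5, -1.5, 0],
    [0.5, -1.5, 0],
    [0.5, -1.5, 0]
  ],
  "turn": [
    [0, 0, 0],
    [0, 0, 0],
    [0, 0, 0],
    [0, 0, 0],
    [0, 0, 0],
    [0, 0, 0],
    [0, 0, 0],
    [0, 0, 0]
  ]
}}

```text
time_s: 3.92
position: [0.5375, -0.0169, 0.1473]
tcp_rot: [[-0.002, -0.984, -0.18], [0.002, -0.18, 0.984], [-1.0, 0.001, 0.002]]
force: [-0.2, 1.8, 2.5]
opening: 0.709
```

Run:
```python
from h import *
s=bot.read_state(); print(s["position"],s["moment"],s["force"],s["tau"][5],s["opening"]*87, s["joint_positions"])
```

```text
[ 0.53748661 -0.01687704  0.14726831] [ 0.24801242  0.0579504  -0.05096523] [-0.22571445  1.82849377  2.54802099] -0.05046616424806416 61.71485769886317 [-1.37562720e+01  2.96149240e+01  9.87693221e+01  9.96549554e-02
  5.17432738e+01 -1.14185691e+02]
```

The grip is on the ring at 61.7 mm, matching 62. First clockwise half: 0.5 rad, following down 5 mm.

Emit:
{"name": "send_rows", "arguments": {
  "fingers": [0, 0, 0, 0, 0, 0, 0, 0],
  "dp": [
    [0, 0, -0.8],
    [0, 0, -1.6],
    [0, 0, -2.4],
    [0, 0, -3.2],
    [0, 0, -4.0],
    [0, 0, -5],
    [0, 0, -5],
    [0, 0, -5]
  ],
  "turn": [
    [0, 0, -0.08],
    [0, 0, -0.16],
    [0, 0, -0.24],
    [0, 0, -0.32],
    [0, 0, -0.4],
    [0, 0, -0.5],
    [0, 0, -0.5],
    [0, 0, -0.5]
  ]
}}

```text
time_s: 4.58
position: [0.5375, -0.0165, 0.1422]
tcp_rot: [[-0.001, -0.95, 0.313], [0.004, 0.313, 0.95], [-1.0, 0.002, 0.003]]
force: [0.0, 2.3, 1.1]
opening: 0.702
```

```bash
cat > gap.py <<'E'
from h import *
s=bot.read_state(); print(s["time_s"],s["position"],"M",s["moment"].round(3),"F",s["force"].round(2),"tau6",s["tau"][5],s["opening"]*87,"jaw",np.degrees(np.arctan2(s["tcp_rot"][1,2],s["tcp_rot"][0,2])),"q6",s["joint_positions"][5])
c=bot.capture("side");S=pts(c);g=cv2.cvtColor(c["img"],cv2.COLOR_BGR2GRAY).astype(float)
M=c["mtx"];o=c["origin"];ax=np.array([.5375,-.0172]);d=o[:2]-ax;d/=np.linalg.norm(d);n=np.array([d[0],d[1],0])
def zrow(u,v,r):
    w=c["orientation"]@np.array([(u-M[0,2])/M[0,0],-(v-M[1,2])/M[1,1],-1.]);k=((np.append(ax+d*r,0)-o)@n)/(w@n);return (o+w*k)[2]
R=[]
for u in (341,342,343,344):
    col=g[:,u]
    # lower bright band of disc -> dark
    v=np.arange(284,310); seg=col[284:310]
    lo=np.argmin(seg[:20])+284
    # upward crossing to disc
    k=lo
    while col[k]<120: k-=1
    vd=k+(col[k]-120)/(col[k]-col[k+1])
    k=lo
    while col[k]<130: k+=1
    vs=k-1+(130-col[k-1])/(col[k]-col[k-1])
    R.append((vd,vs,zrow(u,vd,.017)*1e3,zrow(u,vs,-.010)*1e3))
R=np.array(R);print(R.round(2).tolist());m=R.mean(0);print("gap mm",m[2]-m[3])
cv2.imwrite("pics/gap.png",cv2.resize(c["img"][225:335,285:405],None,fx=5,fy=5,interpolation=cv2.INTER_CUBIC))
E
python3 gap.py
```

```text
4.5833 [ 0.53751106 -0.01646405  0.14224671] M [ 0.313  0.015 -0.496] F [0.05 2.29 1.11] tau6 -0.47721298411488533 61.10954207223916 jaw 71.73110942951716 q6 -85.66097602081612
[[295.38, 298.68, 80.96, 62.41], [295.33, 298.76, 81.15, 62.32], [295.24, 298.98, 81.41, 61.95], [295.11, 299.25, 81.77, 61.48]]
gap mm 19.285637975041595
```

View pics/gap.png

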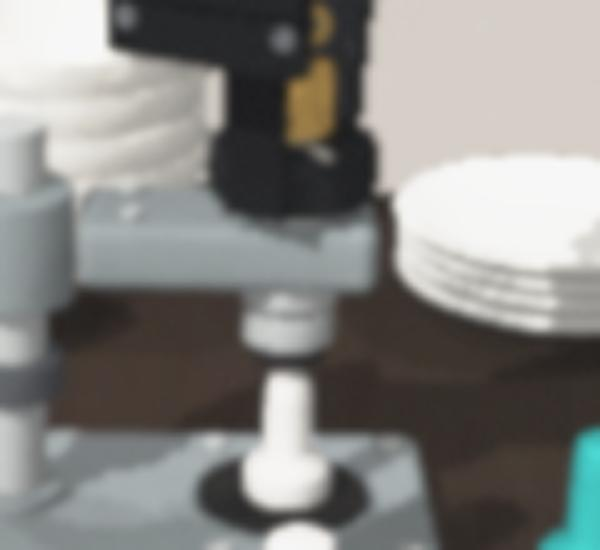

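The disc edge moved 2.7 px, about 5.4 mm, matching 0.5 rad. Against the fixed stopper top the gap is now about 17.7 mm. Turning another 0.5 rad.

Emit:
{"name": "send_rows", "arguments": {
  "fingers": [0, 0, 0, 0, 0, 0, 0, 0],
  "dp": [
    [0, 0, -0.8],
    [0, 0, -1.6],
    [0, 0, -2.4],
    [0, 0, -3.2],
    [0, 0, -4.0],
    [0, 0, -5],
    [0, 0, -5],
    [0, 0, -5]
  ],
  "turn": [
    [0, 0, -0.08],
    [0, 0, -0.16],
    [0, 0, -0.24],
    [0, 0, -0.32],
    [0, 0, -0.4],
    [0, 0, -0.5],
    [0, 0, -0.5],
    [0, 0, -0.5]
  ]
}}

```text
time_s: 5.3
position: [0.5377, -0.0162, 0.1372]
tcp_rot: [[0.002, -0.684, 0.729], [0.004, 0.729, 0.684], [-1.0, 0.002, 0.004]]
force: [0.7, 3.0, 0.8]
opening: 0.706
```

```bash
python3 gap.py
python3 - <<'E'
from h import *
c=bot.capture("side");S=pts(c);g=cv2.cvtColor(c["img"],cv2.COLOR_BGR2GRAY)
for u in (341,343): print(g[280:312,u].tolist()); print(np.round(S[280:312,u,2]*1000,1).tolist())
cv2.imwrite("pics/z2.png",cv2.resize(c["img"][265:325,310:375],None,fx=9,fy=9,interpolation=cv2.INTER_CUBIC))
E
```

```text
5.3 [ 0.53769362 -0.01618803  0.13724298] M [ 0.332 -0.023 -0.483] F [0.68 3.04 0.8 ] tau6 -0.4740646854043007 61.43498949211284 jaw 43.17222259463361 q6 -57.17768772328938
[[297.69, 300.4, 76.3, 58.8], [297.7, 300.46, 76.35, 58.78], [297.63, 300.59, 76.58, 58.59], [297.46, 300.74, 77.01, 58.35]]
gap mm 17.930498399994
[157, 155, 153, 147, 135, 132, 151, 180, 191, 179, 163, 172, 191, 199, 199, 195, 183, 152, 106, 74, 101, 172, 228, 241, 243, 242, 241, 241, 240, 241, 241, 241]
[114.5, 111.9, 110.5, 108.5, 107.4, 101.3, 100.8, 98.6, 95.7, 94.3, 87.3, 89.4, 88.5, 85.9, 83.0, 81.3, 79.0, 78.1, 73.4, 71.6, 70.4, 65.3, 65.1, 62.9, 60.0, 58.0, 56.7, 53.0, 51.4, 51.5, 46.9, 45.3]
[157, 155, 153, 147, 134, 128, 143, 169, 181, 175, 159, 164, 181, 189, 189, 185, 174, 146, 105, 73, 96, 153, 207, 229, 235, 234, 233, 231, 231, 231, 231, 232]
[114.7, 113.5, 110.4, 108.9, 107.1, 102.2, 98.6, 97.5, 95.5, 93.6, 88.5, 88.6, 87.7, 84.9, 85.1, 80.8, 79.8, 77.5, 74.0, 71.5, 69.6, 65.0, 63.8, 62.2, 60.8, 58.9, 55.5, 54.2, 52.0, 49.5, 48.2, 45.0]
```

View pics/z2.png

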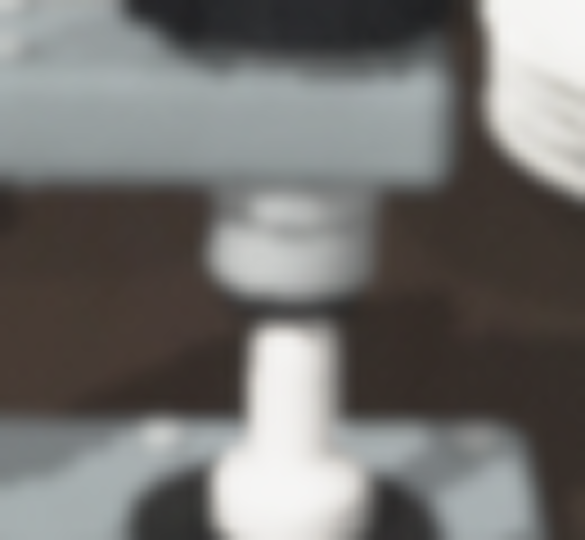

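The disc has come down 9.9 mm in all, leaving a gap of about 12.5 to 13 mm (depth map: disc about 78, stopper top about 66). I'm releasing the ring and rising so the open fingers straddle the knob.

Emit:
{"name": "send_rows", "arguments": {
  "fingers": [0, 0.85, 1, 1, 1, 1, 1, 1, 1, 1],
  "dp": [
    [0, 0, 0],
    [0, 0, 0],
    [0, 0, 0],
    [0, 0, 0],
    [0, 0, 0],
    [0, 0, 7],
    [0, 0, 14],
    [0, 0, 21],
    [0, 0, 29],
    [0, 0, 29]
  ],
  "turn": [
    [0, 0, 0.02],
    [0, 0, 0.02],
    [0, 0, 0.02],
    [0, 0, 0.02],
    [0, 0, 0.02],
    [0, 0, 0.02],
    [0, 0, 0.02],
    [0, 0, 0.02],
    [0, 0, 0.02],
    [0, 0, 0.02]
  ]
}}

```text
time_s: 6.23
position: [0.5391, -0.0165, 0.1684]
tcp_rot: [[0.006, -0.698, 0.716], [0.003, 0.716, 0.698], [-1.0, -0.002, 0.006]]
force: [0.8, 0.2, -0.3]
opening: 1.006
```

```bash
python3 gap.py
python3 - <<'E'
from h import *
w=bot.capture("wrist"); cv2.imwrite("pics/w4.png",w["img"])
E
```

```text
6.2333 [ 0.53906586 -0.01649956  0.1684095 ] M [-0.003  0.043 -0.013] F [ 0.83  0.18 -0.27] tau6 -0.00027676168429024983 87.48876839504402 jaw 44.305096907129155 q6 -58.27639129793065
[[297.5, 300.37, 76.68, 58.87], [297.47, 300.4, 76.83, 58.9], [297.36, 300.45, 77.13, 58.89], [297.23, 300.55, 77.48, 58.75]]
gap mm 18.179044684871464
```

View pics/w4.png

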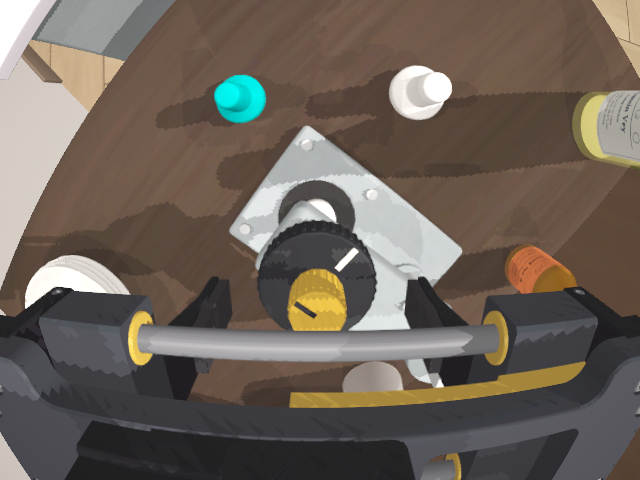

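The ring mark turned with the hand and the knob mark stayed behind, so the knob is unturned and the gap reads about 13 mm. I'm winding the wrist back counter-clockwise about 1.3 rad with the fingers open.

Emit:
{"name": "send_rows", "arguments": {
  "fingers": [1, 1, 1, 1, 1, 1, 1, 1, 1, 1],
  "dp": [
    [-1.5, 0, 0],
    [-1.5, 0, 0],
    [-1.5, 0, 0],
    [-1.5, 0, 0],
    [-1.5, 0, 0],
    [-1.5, 0, 0],
    [-1.5, 0, 0],
    [-1.5, 0, 0],
    [-1.5, 0, 0],
    [-1.5, 0, 0]
  ],
  "turn": [
    [0, 0, 0.1],
    [0, 0, 0.22],
    [0, 0, 0.34],
    [0, 0, 0.46],
    [0, 0, 0.58],
    [0, 0, 0.7],
    [0, 0, 0.82],
    [0, 0, 0.94],
    [0, 0, 1.06],
    [0, 0, 1.18]
  ]
}}

```text
time_s: 7.17
position: [0.5362, -0.0162, 0.1667]
tcp_rot: [[-0.003, -0.926, -0.379], [0.005, -0.379, 0.926], [-1.0, 0.001, 0.006]]
force: [-0.5, 0.8, 0.7]
opening: 1.002
```

Emit:
{"name": "send_rows", "arguments": {
  "fingers": [1, 1, 1, 1],
  "dp": [
    [0, 0, 0],
    [0, 0, 0],
    [0, 0, 0],
    [0, 0, 0]
  ],
  "turn": [
    [0, 0, 0.1],
    [0, 0, 0.2],
    [0, 0, 0.2],
    [0, 0, 0.2]
  ]
}}

```text
time_s: 7.5
position: [0.536, -0.0161, 0.1664]
tcp_rot: [[-0.005, -0.833, -0.553], [0.004, -0.553, 0.833], [-1.0, 0.002, 0.006]]
force: [-0.4, -0.1, -0.1]
opening: 1.001
```

```bash
python3 gap.py
python3 - <<'E'
from h import *
s=bot.read_state();w=bot.capture("wrist"); cv2.imwrite("pics/w5.png",w["img"][170:420,170:480])
print(s["position"],s["tcp_rot"].round(4).tolist())
E
```

```text
7.5 [ 0.53600271 -0.01612135  0.16638298] M [0.077 0.047 0.035] F [-0.38 -0.08 -0.13] tau6 -0.08011209312826395 87.07453031654993 jaw 123.56906066292484 q6 -137.44077328531708
[[297.51, 300.37, 76.66, 58.87], [297.46, 300.39, 76.85, 58.93], [297.39, 300.44, 77.08, 58.9], [297.24, 300.53, 77.47, 58.79]]
gap mm 18.144464503631255
[ 0.53602757 -0.01614278  0.16644117] [[-0.0049, -0.8331, -0.553], [0.004, -0.553, 0.8331], [-1.0, 0.0018, 0.006]]
```

View pics/w5.png

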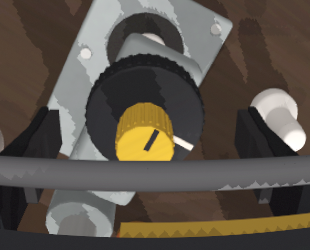

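Jaws are at 124° with q6 at -137°, so there is ample clockwise range. Closing on the knob.

Emit:
{"name": "send_rows", "arguments": {
  "fingers": [1, 0.6, 0.4, 0, 0, 0, 0, 0, 0, 0],
  "dp": [
    [1.5, -0.7, 0],
    [1.5, -0.7, 0],
    [1.5, -0.7, 0],
    [1.5, -0.7, 0],
    [1.5, -0.7, 0],
    [1.5, -0.7, 0],
    [1.5, -0.7, 0],
    [1.5, -0.7, 0],
    [1.5, -0.7, 0],
    [1.5, -0.7, 0]
  ],
  "turn": [
    [0, 0, 0],
    [0, 0, 0],
    [0, 0, 0],
    [0, 0, 0],
    [0, 0, 0],
    [0, 0, 0],
    [0, 0, 0],
    [0, 0, 0],
    [0, 0, 0],
    [0, 0, 0]
  ]
}}

```text
time_s: 8.43
position: [0.5376, -0.0169, 0.1665]
tcp_rot: [[-0.005, -0.833, -0.553], [0.004, -0.553, 0.833], [-1.0, 0.002, 0.006]]
force: [1.3, -0.1, 0.7]
opening: 0.402
```

```bash
python3 gap.py
```

```text
8.4333 [ 0.53758167 -0.01686979  0.16650535] M [ 0.051  0.028 -0.004] F [ 1.26 -0.12  0.66] tau6 0.0008220036397688091 34.998738716843945 jaw 123.5948064630008 q6 -137.50669375692698
[[297.52, 300.37, 76.64, 58.87], [297.47, 300.39, 76.83, 58.93], [297.36, 300.45, 77.13, 58.88], [297.24, 300.53, 77.47, 58.79]]
gap mm 18.150045094618854
```

Opening is still at 35 mm, so the fingers are still closing.

Emit:
{"name": "send_rows", "arguments": {
  "fingers": [0, 0, 0, 0, 0],
  "dp": [
    [0, 0, 0],
    [0, 0, 0],
    [0, 0, 0],
    [0, 0, 0],
    [0, 0, 0]
  ],
  "turn": [
    [0, 0, 0],
    [0, 0, 0],
    [0, 0, 0],
    [0, 0, 0],
    [0, 0, 0]
  ]
}}

```text
time_s: 8.9
position: [0.5377, -0.017, 0.1665]
tcp_rot: [[-0.005, -0.833, -0.553], [0.004, -0.553, 0.833], [-1.0, 0.002, 0.006]]
force: [0.8, -0.2, -0.9]
opening: 0.287
```

```bash
python3 gap.py
```

```text
8.9 [ 0.53765465 -0.01696046  0.16650283] M [-0.109 -0.019  0.018] F [ 0.76 -0.16 -0.91] tau6 0.008502902055624872 24.966096498793018 jaw 123.60335113253267 q6 -137.50759796411919
[[297.53, 300.37, 76.62, 58.87], [297.47, 300.39, 76.83, 58.93], [297.39, 300.44, 77.08, 58.9], [297.24, 300.54, 77.47, 58.77]]
gap mm 18.13345573996199
```

Gripped at 25 mm against a knob of 26. Turning clockwise 0.4 rad with no z motion.

Emit:
{"name": "send_rows", "arguments": {
  "fingers": [0, 0, 0, 0, 0, 0, 0],
  "dp": [
    [0, 0, 0],
    [0, 0, 0],
    [0, 0, 0],
    [0, 0, 0],
    [0, 0, 0],
    [0, 0, 0],
    [0, 0, 0]
  ],
  "turn": [
    [0, 0, -0.08],
    [0, 0, -0.16],
    [0, 0, -0.24],
    [0, 0, -0.32],
    [0, 0, -0.4],
    [0, 0, -0.4],
    [0, 0, -0.4]
  ]
}}

```text
time_s: 9.53
position: [0.5376, -0.0168, 0.1665]
tcp_rot: [[-0.003, -0.982, -0.187], [0.006, -0.187, 0.982], [-1.0, 0.002, 0.006]]
force: [0.0, 0.3, 0.5]
opening: 0.288
```

```bash
python3 gap.py
```

```text
9.5333 [ 0.53758912 -0.01675344  0.16650029] M [ 0.077  0.015 -0.152] F [0.03 0.32 0.53] tau6 -0.06950782611966133 25.066820092745 jaw 100.75970073139194 q6 -114.81753240920563
[[298.5, 301.22, 74.65, 57.1], [298.45, 301.28, 74.85, 57.05], [298.36, 301.33, 75.1, 57.04], [298.24, 301.44, 75.44, 56.9]]
gap mm 17.987183961408363
```

The disc came down 2.0 mm, matching 0.4 rad × 5 mm. Free torque is about 0.1 to 0.15 N m. Touch can't come before about 0.9 rad, so I'll go to 0.8 and then use small steps.

Emit:
{"name": "send_rows", "arguments": {
  "fingers": [0, 0, 0, 0, 0, 0, 0],
  "dp": [
    [0, 0, 0],
    [0, 0, 0],
    [0, 0, 0],
    [0, 0, 0],
    [0, 0, 0],
    [0, 0, 0],
    [0, 0, 0]
  ],
  "turn": [
    [0, 0, -0.08],
    [0, 0, -0.16],
    [0, 0, -0.24],
    [0, 0, -0.32],
    [0, 0, -0.4],
    [0, 0, -0.4],
    [0, 0, -0.4]
  ]
}}

```text
time_s: 10.17
position: [0.5376, -0.0165, 0.1665]
tcp_rot: [[-0.0, -0.978, 0.208], [0.007, 0.208, 0.978], [-1.0, 0.002, 0.007]]
force: [0.9, 1.6, 1.1]
opening: 0.289
```

```bash
python3 - <<'E'
from h import *
# noise of readings as time passes in captures
for i in range(4):
    s=bot.read_state(); print(s["time_s"],s["moment"].round(3),round(s["tau"][5],3),s["qvel"][5].round(3)); c=bot.capture("side")
S=pts(c)
for u in (340,342,344): print(np.round(S[292:310,u,2]*1000,1).tolist())
cv2.imwrite("pics/z3.png",cv2.resize(c["img"][265:325,310:375],None,fx=9,fy=9,interpolation=cv2.INTER_CUBIC))
E
python3 gap.py
```

```text
10.1667 [ 0.158 -0.091 -0.13 ] -0.075 0.073
10.2167 [ 0.218 -0.072 -0.106] -0.077 0.372
10.2667 [ 0.206 -0.118 -0.033] -0.08 0.395
10.3167 [ 0.207 -0.03  -0.103] -0.075 0.317
[85.1, 85.7, 83.5, 81.2, 79.9, 76.6, 76.1, 72.6, 69.8, 68.0, 66.4, 61.7, 59.2, 58.8, 56.3, 53.7, 50.6, 48.6]
[84.4, 85.7, 83.1, 82.5, 79.8, 76.4, 75.2, 72.1, 71.4, 68.3, 66.6, 61.4, 61.3, 58.5, 55.7, 55.0, 51.2, 49.9]
[85.8, 86.3, 83.6, 81.9, 78.3, 77.2, 75.6, 73.3, 71.5, 69.2, 66.6, 61.9, 60.5, 57.9, 56.7, 55.2, 52.7, 50.5]
10.3667 [ 0.5376239  -0.01654588  0.16653088] M [ 0.241 -0.075 -0.051] F [0.63 1.67 0.11] tau6 -0.06814265856519341 25.271319309479995 jaw 77.90041772670408 q6 -92.05932441136879
[[299.5, 302.21, 72.63, 55.02], [299.44, 302.27, 72.82, 54.98], [299.35, 302.34, 73.1, 54.91], [299.24, 302.5, 73.41, 54.67]]
gap mm 18.09267402353605
```

View pics/z3.png

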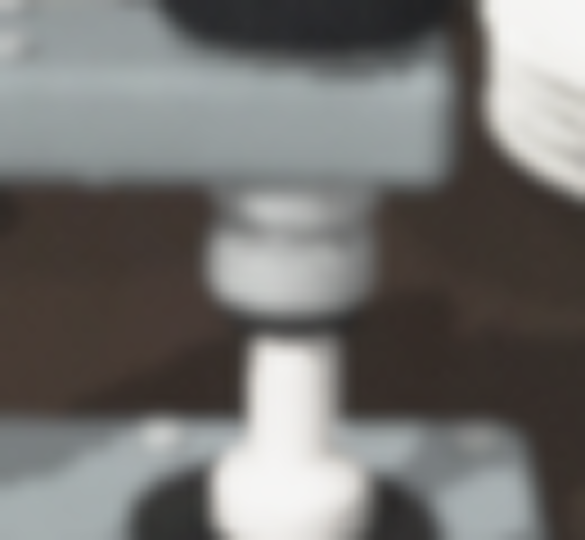

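The facing's lower edge is at about row 302.4, so roughly 1 to 2 mm remain to touch. tau6 is far cleaner than the wrist moment, so I'll creep and read torque while moving.

Emit:
{"name": "send_rows", "arguments": {
  "fingers": [0, 0],
  "dp": [
    [0, 0, 0],
    [0, 0, 0]
  ],
  "turn": [
    [0, 0, -0.04],
    [0, 0, -0.08]
  ]
}}

```text
time_s: 10.58
position: [0.5376, -0.0165, 0.1665]
tcp_rot: [[0.0, -0.958, 0.288], [0.007, 0.287, 0.958], [-1.0, 0.002, 0.006]]
force: [-0.3, 1.0, -0.3]
opening: 0.288
```

```bash
cat > rd.py <<'E'
from h import *
s=bot.read_state(); print(s["time_s"],"pos",s["position"].round(4),"M",s["moment"].round(3),"F",s["force"].round(1),"tau6 %.4f"%s["tau"][5],"jaw %.2f"%np.degrees(np.arctan2(s["tcp_rot"][1,2],s["tcp_rot"][0,2])),"qv6 %.2f"%s["qvel"][5])
E
python3 rd.py
```

```text
10.5833 pos [ 0.5376 -0.0165  0.1665] M [ 0.234 -0.101  0.187] F [-0.3  1.  -0.3] tau6 -0.2106 jaw 73.29 qv6 27.37
```

Emit:
{"name": "send_rows", "arguments": {
  "fingers": [0],
  "dp": [
    [0, 0, 0]
  ],
  "turn": [
    [0, 0, -0.04]
  ]
}}

```text
time_s: 10.67
position: [0.5377, -0.0165, 0.1665]
tcp_rot: [[0.001, -0.945, 0.326], [0.006, 0.326, 0.945], [-1.0, 0.002, 0.006]]
force: [0.5, 1.9, 0.1]
opening: 0.29
```

```bash
python3 rd.py
```

```text
10.6667 pos [ 0.5377 -0.0165  0.1665] M [ 0.247 -0.047  0.102] F [0.5 1.9 0.1] tau6 -0.1904 jaw 70.98 qv6 27.56
```

Emit:
{"name": "send_rows", "arguments": {
  "fingers": [0],
  "dp": [
    [0, 0, 0]
  ],
  "turn": [
    [0, 0, -0.04]
  ]
}}

```text
time_s: 10.75
position: [0.5377, -0.0165, 0.1665]
tcp_rot: [[0.001, -0.932, 0.364], [0.006, 0.364, 0.932], [-1.0, 0.002, 0.006]]
force: [-0.5, 1.3, 0.5]
opening: 0.293
```

```bash
python3 rd.py
```

```text
10.75 pos [ 0.5377 -0.0165  0.1665] M [ 0.217 -0.102  0.121] F [-0.5  1.3  0.5] tau6 -0.1824 jaw 68.67 qv6 27.57
```

Emit:
{"name": "send_rows", "arguments": {
  "fingers": [0],
  "dp": [
    [0, 0, 0]
  ],
  "turn": [
    [0, 0, -0.04]
  ]
}}

```text
time_s: 10.83
position: [0.5377, -0.0164, 0.1665]
tcp_rot: [[0.001, -0.916, 0.401], [0.006, 0.401, 0.916], [-1.0, 0.002, 0.006]]
force: [0.3, 1.5, 0.1]
opening: 0.287
```

```bash
python3 rd.py; python3 gap.py; python3 rd.py
```

```text
10.8333 pos [ 0.5377 -0.0164  0.1665] M [ 0.147 -0.064  0.153] F [0.3 1.5 0.1] tau6 -0.1759 jaw 66.36 qv6 27.55
10.8333 [ 0.53768469 -0.01641705  0.1665084 ] M [ 0.147 -0.064  0.153] F [0.29 1.55 0.06] tau6 -0.17593007069081068 24.972086870662306 jaw 66.36433832222198 q6 -80.48385965287996
[[299.75, 302.25, 72.12, 54.94], [299.71, 302.32, 72.28, 54.88], [299.58, 302.38, 72.63, 54.84], [299.37, 302.51, 73.15, 54.65]]
gap mm 17.715939957618772
10.8833 pos [ 0.5377 -0.0165  0.1665] M [ 0.193 -0.027 -0.002] F [ 0.4  0.8 -0.2] tau6 0.1673 jaw 66.28 qv6 -5.27
```

In the last 0.2 rad the disc edge moved only 0.22 px (0.49 expected) and the facing edge moved 0.05 px. That suggests contact, or the knob slipping in the jaws. I'll check the knob mark and re-measure.

```bash
python3 rd.py; python3 gap.py
python3 - <<'E'
from h import *
w=bot.capture("wrist"); cv2.imwrite("pics/w6.png",cv2.resize(w["img"][220:360,240:400],None,fx=4,fy=4,interpolation=cv2.INTER_CUBIC))
E
python3 gap.py; python3 rd.py
```

```text
10.8833 pos [ 0.5377 -0.0165  0.1665] M [ 0.193 -0.027 -0.002] F [ 0.4  0.8 -0.2] tau6 0.1673 jaw 66.28 qv6 -5.27
10.8833 [ 0.53769203 -0.01645042  0.1665218 ] M [ 0.193 -0.027 -0.002] F [ 0.45  0.76 -0.18] tau6 0.16728571616113186 25.356957210775384 jaw 66.2796524368525 q6 -80.40085259653277
[[299.75, 302.26, 72.12, 54.92], [299.7, 302.31, 72.3, 54.9], [299.61, 302.38, 72.57, 54.84], [299.45, 302.51, 72.98, 54.65]]
gap mm 17.66418085937039
10.9833 [ 0.537706   -0.01644976  0.16653429] M [ 0.164 -0.061  0.032] F [ 0.1   1.08 -0.19] tau6 0.028182387468405068 25.26873076956898 jaw 66.46776245298197 q6 -80.5991246005711
[[299.75, 302.25, 72.12, 54.94], [299.7, 302.31, 72.31, 54.9], [299.62, 302.37, 72.55, 54.86], [299.45, 302.51, 72.98, 54.65]]
gap mm 17.654120568495273
11.0333 pos [ 0.5377 -0.0164  0.1665] M [ 0.217 -0.1    0.03 ] F [-0.1  0.6 -0.3] tau6 0.0320 jaw 66.46 qv6 0.18
```

View pics/w6.png

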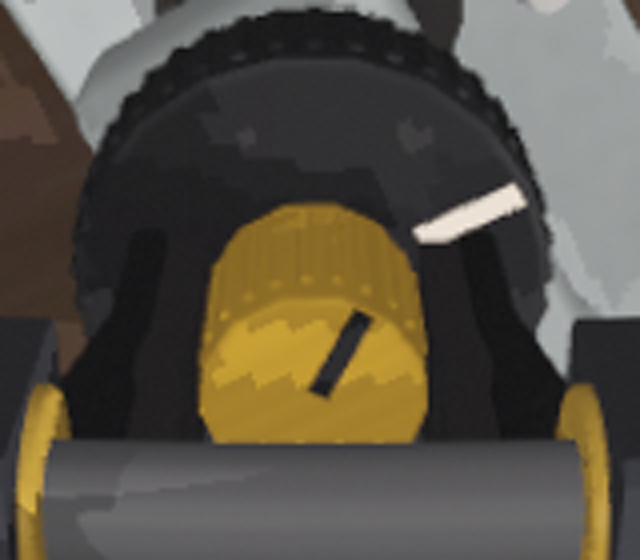

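View pics/gap.png

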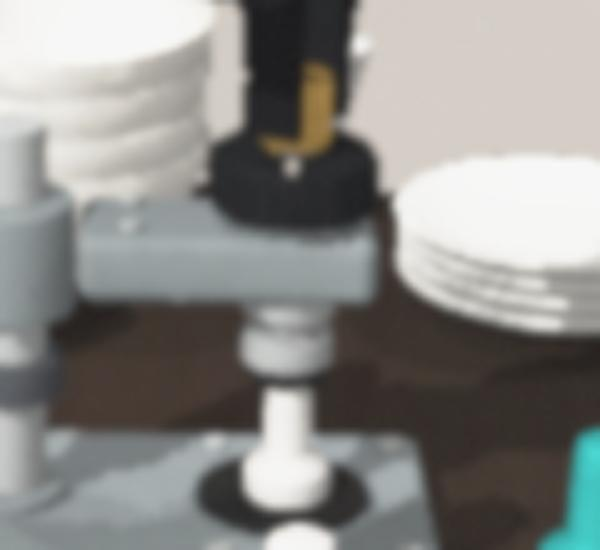

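The knob mark sits at the same angle to the jaws as when gripped (about 59°), so there is no slip and this is contact. Touch was at about 0.82 to 0.90 rad and the knob is at 1.0 rad, so the force is roughly 4 to 7 N. I'll go on in small steps while reading torque.

Emit:
{"name": "send_rows", "arguments": {
  "fingers": [0],
  "dp": [
    [0, 0, 0]
  ],
  "turn": [
    [0, 0, -0.03]
  ]
}}

```text
time_s: 11.12
position: [0.5377, -0.0164, 0.1665]
tcp_rot: [[0.001, -0.905, 0.426], [0.006, 0.426, 0.905], [-1.0, 0.002, 0.006]]
force: [-0.2, 1.4, -0.2]
opening: 0.29
```

```bash
python3 rd.py
```

```text
11.1167 pos [ 0.5377 -0.0164  0.1665] M [ 0.226 -0.072  0.136] F [-0.2  1.4 -0.2] tau6 -0.2181 jaw 64.81 qv6 21.10
```

Emit:
{"name": "send_rows", "arguments": {
  "fingers": [0],
  "dp": [
    [0, 0, 0]
  ],
  "turn": [
    [0, 0, -0.03]
  ]
}}

```text
time_s: 11.2
position: [0.5377, -0.0164, 0.1665]
tcp_rot: [[0.001, -0.892, 0.452], [0.006, 0.452, 0.892], [-1.0, 0.002, 0.006]]
force: [0.6, 1.4, 0.2]
opening: 0.291
```

```bash
python3 rd.py; python3 gap.py; python3 rd.py
python3 - <<'E'
from h import *
c=bot.capture("side");g=cv2.cvtColor(c["img"],cv2.COLOR_BGR2GRAY)
for u in (341,343): print(g[280:312,u].tolist())
E
python3 rd.py
```

```text
11.2 pos [ 0.5377 -0.0164  0.1665] M [ 0.206 -0.079  0.166] F [0.6 1.4 0.2] tau6 -0.0893 jaw 63.12 qv6 19.81
11.2 [ 0.53767997 -0.01640453  0.16651648] M [ 0.206 -0.079  0.166] F [0.55 1.42 0.2 ] tau6 -0.08933193515986204 25.310681914586578 jaw 63.12147426113737 q6 -77.24368882585803
[[299.76, 302.24, 72.11, 54.95], [299.72, 302.32, 72.26, 54.87], [299.62, 302.41, 72.55, 54.77], [299.45, 302.53, 72.98, 54.61]]
gap mm 17.677300433443463
11.25 pos [ 0.5377 -0.0164  0.1665] M [ 0.23  -0.087  0.091] F [0.5 0.4 0.4] tau6 0.1585 jaw 63.05 qv6 -3.59
[156, 154, 151, 144, 132, 130, 149, 178, 189, 178, 163, 166, 173, 181, 192, 198, 198, 194, 183, 154, 109, 78, 113, 183, 229, 240, 240, 240, 240, 240, 240, 241]
[157, 154, 152, 145, 134, 130, 146, 168, 178, 170, 153, 149, 160, 173, 184, 188, 188, 184, 173, 146, 104, 73, 105, 168, 216, 230, 232, 231, 231, 231, 231, 231]
11.3 pos [ 0.5377 -0.0164  0.1665] M [ 0.253 -0.122  0.08 ] F [0.7 1.7 0.3] tau6 0.1567 jaw 63.16 qv6 -1.02
```

The disc is fully stalled now (299.64 against 299.63 earlier). Extrapolating gives touch at k ≈ 0.90 rad and the knob is now at k = 1.055, so about 6 N, or up to 9 N if I trust the facing edge. Another 0.06 rad brings it near 9 to 11 N.

Emit:
{"name": "send_rows", "arguments": {
  "fingers": [0, 0, 0, 0, 0],
  "dp": [
    [0, 0, 0],
    [0, 0, 0],
    [0, 0, 0],
    [0, 0, 0],
    [0, 0, 0]
  ],
  "turn": [
    [0, 0, -0.03],
    [0, 0, -0.06],
    [0, 0, -0.06],
    [0, 0, -0.06],
    [0, 0, -0.06]
  ]
}}

```text
time_s: 11.72
position: [0.5377, -0.0164, 0.1665]
tcp_rot: [[0.002, -0.864, 0.503], [0.006, 0.503, 0.864], [-1.0, 0.002, 0.006]]
force: [0.6, 1.1, 1.0]
opening: 0.288
```

```bash
python3 rd.py; python3 gap.py
python3 - <<'E'
from h import *
for i in range(3):
    c=bot.capture("wrist");s=bot.read_state();print(s["moment"][2],s["tau"][5])
cv2.imwrite("pics/w7.png",cv2.resize(c["img"][220:360,240:400],None,fx=4,fy=4,interpolation=cv2.INTER_CUBIC))
E
```

```text
11.7167 pos [ 0.5377 -0.0164  0.1665] M [ 0.219 -0.064  0.118] F [0.6 1.1 1. ] tau6 0.0855 jaw 59.80 qv6 0.16
11.7167 [ 0.53771488 -0.01635508  0.16652544] M [ 0.219 -0.064  0.118] F [0.59 1.14 1.02] tau6 0.0854667043313384 25.054277240514892 jaw 59.796660813218516 q6 -73.92324410808764
[[299.77, 302.26, 72.07, 54.92], [299.74, 302.33, 72.21, 54.85], [299.64, 302.4, 72.51, 54.8], [299.5, 302.53, 72.88, 54.61]]
gap mm 17.623615614762755
0.05713054768872231 0.09463733062148094
0.09380360909293164 0.09898069314658642
0.09002549711719607 0.10219893185421824
```

View pics/w7.png

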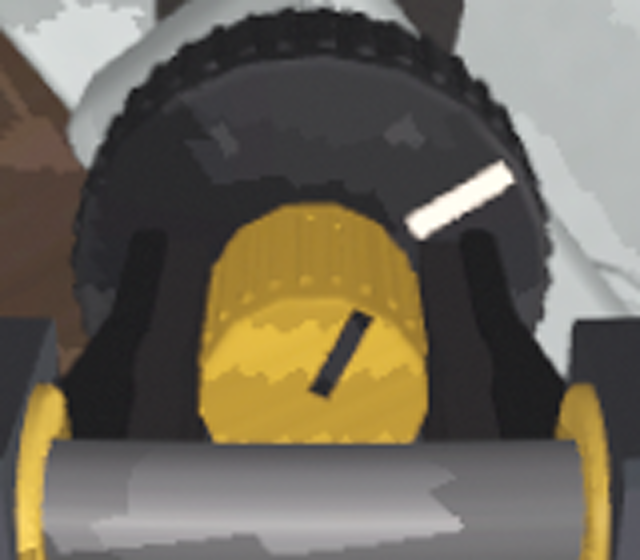

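The mark is still unslipped, k = 1.114, so about 8.5 N by the disc-edge estimate (at most about 11.7 N). The static torque now stays positive, which is the stiffening. I'm letting go and lifting away.

Emit:
{"name": "send_rows", "arguments": {
  "fingers": [0.5, 0.8, 0.8, 0.8, 0.8, 0.8, 0.8, 0.8, 0.8, 0.8],
  "dp": [
    [0, 0, 0],
    [0, 0, 0],
    [0, 0, 0],
    [0, 0, 0],
    [0, 0, 0],
    [0, 0, 8],
    [0, 0, 20],
    [0, 0, 40],
    [0, 0, 65],
    [0, 0, 90]
  ],
  "turn": [
    [0, 0, 0],
    [0, 0, 0],
    [0, 0, 0],
    [0, 0, 0],
    [0, 0, 0],
    [0, 0, 0],
    [0, 0, 0],
    [0, 0, 0],
    [0, 0, 0],
    [0, 0, 0]
  ]
}}

```text
time_s: 12.75
position: [0.5372, -0.0163, 0.2577]
tcp_rot: [[0.001, -0.864, 0.504], [0.006, 0.504, 0.864], [-1.0, 0.003, 0.006]]
force: [0.3, 0.3, 0.6]
opening: 0.793
```

Emit:
{"name": "send_rows", "arguments": {
  "fingers": [0.8, 0.8, 0.8],
  "dp": [
    [0, 0, 10],
    [0, 0, 10],
    [0, 0, 10]
  ],
  "turn": [
    [0, 0, 0],
    [0, 0, 0],
    [0, 0, 0]
  ]
}}

```text
time_s: 13.0
position: [0.5374, -0.0164, 0.2685]
tcp_rot: [[0.003, -0.864, 0.504], [0.006, 0.504, 0.864], [-1.0, 0.001, 0.006]]
force: [0.0, -0.5, -0.8]
opening: 0.801
```

```bash
python3 gap.py
python3 - <<'E'
from h import *
s=bot.read_state();w=bot.capture("wrist"); cv2.imwrite("pics/w8.png",w["img"]); c=bot.capture("side"); cv2.imwrite("pics/s8.png",c["img"])
print(s["position"],s["force"])
E
```

```text
13.0 [ 0.53744336 -0.01639675  0.26850782] M [ 0.015  0.017 -0.02 ] F [ 0.03 -0.54 -0.75] tau6 0.000636355562164681 69.7251755385537 jaw 59.75353119680174 q6 -73.76377992729056
[[299.77, 302.26, 72.08, 54.92], [299.72, 302.33, 72.26, 54.85], [299.63, 302.4, 72.52, 54.79], [299.49, 302.54, 72.91, 54.59]]
gap mm 17.656820435562757
[ 0.53671523 -0.0162337   0.2673856 ] [-0.4575434  -0.18441577  0.7522944 ]
```

View pics/w8.png

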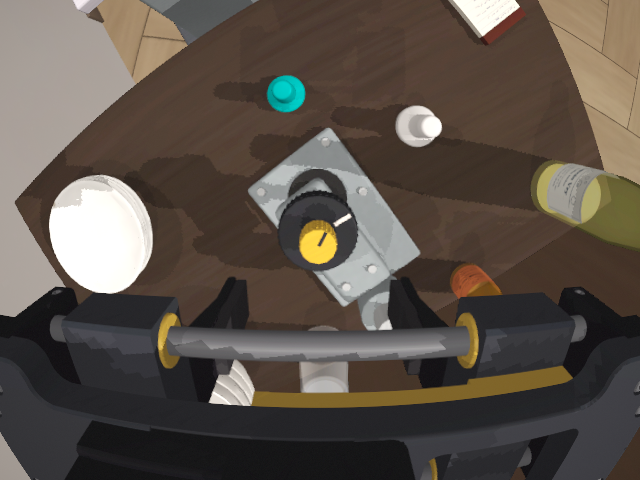

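View pics/s8.png

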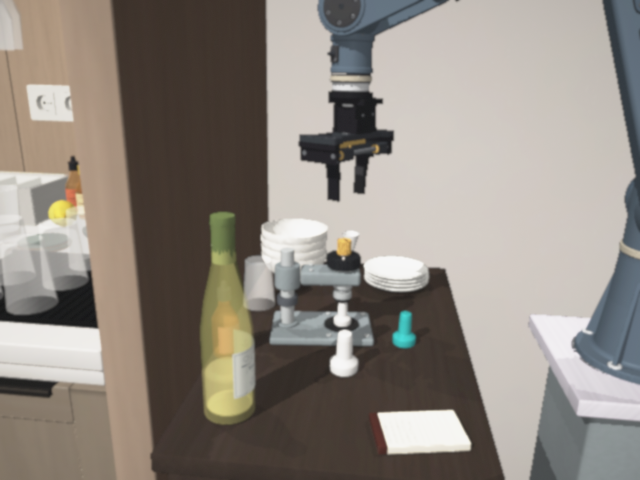

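View pics/gap.png

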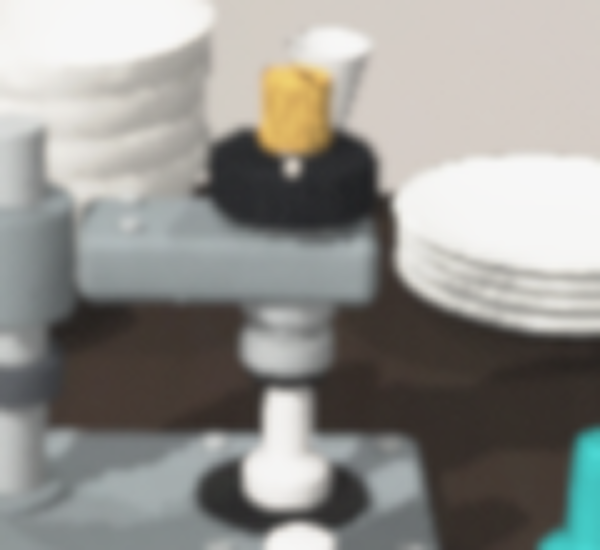

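After release nothing shifted. The disc edge is at the same row (299.65), the knob mark hasn't moved, the stopper is upright under the pad, the bystanders are in place, and the hand is clear by about 80 mm. Handing in.

```bash
python3 -c "
from rig import bot
print(bot.hand_in())"
```

```text
the job is handed in; nothing more can be done
None
```

I clamped the stopper as asked and handed the job in at about 13 s. I estimate the pad presses it with 8.5 N. Handing in reports no verdict.

**Outer ring:** I turned it 1.0 rad clockwise, following the head down about 10 mm. The disc then hung about 11 to 13 mm above the stopper, down from about 22 mm, with the knob still unturned.

**Inner knob:** I turned it 1.11 rad clockwise.
- The pad first touched at about 0.90 rad. I took that from the disc edge in the side camera, which had been sinking steadily and stopped there.
- The knob then felt stiffer in the hand. The wrist moment was too noisy to measure the force, so it only backed up the camera reading.
- The knob's mark kept its angle to the jaws throughout, so it did not slip.

**Last checks:** After I let go, the disc edge and the knob mark were unchanged and the stopper stood upright under the pad. The bystanders in view were in place, and the hand was about 80 mm clear of the knob.

**Disagreements:**
- The lower edge of the rubber facing suggested an earlier touch, at about 0.82 rad. That would make the force 11 to 12 N, still inside the 5 to 16 N limits.
- The top and wrist cameras differed by 2 mm on the spindle position, so I used the middle.

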